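# Tip the lid off the specimen tub and stand it in the lid rack

## Robot

A 6-joint arm with a two-finger parallel gripper is mounted at the origin on a cart in front of the work surface, level with it; the furniture and walls round the work are solid. World frame = base frame: x ahead of the robot, y to its left, z up, the work surface at z = 0. Lengths are in m, angles in degrees, forces in N, time in s.
With the tool pointing down it reaches from about 0.425 to 0.95 m from the base axis. Payload 3.5 kg.
Tool frame: the origin (TCP) lies at the very end of the fingers, on their centre line; the grasp point (between the pads) lies 19 mm behind it; z points along the fingers, y is the line along which they close (so a half turn about z gives the same grasp; the last joint's range is limited). The gripper opens to 85 mm and grips with 20 to 120 N. Pads are 22 mm wide; open, the fingers measure 114 mm over their backs; the gripper's body (76 mm by 85 mm) begins 54 mm behind the grasp point. The pads swing forward as they close: fully open they stand 13 mm farther back than shut.
Start: joints at [65.088, 16.404, 90.338, -0, 73.258, -8.594], TCP at [0.19, 0.648, 0.231] pointing down, gripper open.
Joint ranges: [-158.93, 158.93], [-51.34, 127.21], [12.03, 142.37], [-87.48, 267.48], [13.55, 161.25], [-162.69, 162.69]. Speed limits (degrees/s): [159.86, 159.86, 180, 180, 180, 180].

## Interface

Orientations are given as a 3x3 rotation matrix whose columns are the frame's x, y, z axes.
In Python, from cell import r, jaws, imaging, workorder, nets gives the robot as it stands. Calls block until the motion is done:
- r.move_ptp(position, orientation): joint-space move of the TCP to a pose.
- r.move_l(position, ori=None, velocity=0.15): straight line of the TCP; ori=None keeps the orientation; velocity is the mean speed in m/s.
- r.movej(angles): joint-space move.
- jaws.command_gripper(opening): opening from 0.0 (shut) to 1.0 (fully open); the grip force is fixed at half the most; returns when the fingers have stopped.
- r.dwell(seconds).
- r.solve_ik(position, orientation): joint angles nearest the present ones, or None.
- imaging.read_camera(name): name is "scene" or "top" or "wrist"; returns a dict with "img" (420x560x3 uint8, blue, green, red), "fx", "fy", "cx", "cy" (pixels), "R" (3x3) and "t" (3): a world point X has camera coordinates R X + t. Camera axes: x right, y down, z forward; pixel columns grow to the right and rows downward; lengths in m; the calibration is good to about 2 mm. A picture is of the moment at which its call begins. There is no depth.
A pose or a line that the arm cannot do raises r.IKError and nothing moves.
- workorder.job_done(): hands the job in; it is judged then, once.
Trained networks look in a picture, given as the dict that the camera call returned (one of the last four; its "shot" number tells which), for a name from the list of things; names that differ only in an ending like _2 or _b are one class to them, and where a whole thing is asked for, a point or a joint stands for the part that bears it (a point fixed in the world has none). Each returns a list of dicts, best first, with "confidence" (0 to 1); they miss things now and then, are a little off and sometimes report something else, mostly with a low value. They report only what shows in the picture. A call takes as long as a camera call.
- nets.silhouettes(query, picture): "region" (420x560 bool, what is visible of it) and "xy" ([column, row] in pixels, amid what is visible of it).
Readings, each from a call of its own:
- r.get_t(): time.
- r.get_joints(): joint angles.
- r.get_qvel(): joint speeds.
- r.get_joint_torque(): joint torques, N m.
- r.get_ee_pos(): TCP position.
- r.get_eef_rot(): TCP orientation.
- r.get_wrist_force(): force on the tool from outside, world axes, zero at the start.
- r.get_wrist_torque(): the same for the moment, N m.
- r.get_finger_gap(): opening from 0.0 (shut) to 1.0 (fully open).
- r.get_grasp_force(): force on a finger pad.
Only numpy, scipy, OpenCV 4.12 (cv2) and the standard library are available. Lean on these libraries where they do the work, as an engineer would, in place of code of your own. Each camera call takes 0.05 s, during which the arm holds its last target. There are 200 camera calls.

## Task

Open the specimen tub: push up from below under the front lip of its loose blue lid and tip the lid up until it leans back by itself against the tub's wire rest, and let go of it there. Then take the leaning lid by its raised lip, lift it off the tub and set it gently down on edge, lip up, between the two wire frames of the grey lid rack; let it stand on the rack's base before you release it. Leave the tub where it is with both jars upright inside, and do not disturb the two bottles that stand near it.

Things in the scene. Friction and masses are not known exactly. Their poses are not given: they have to be found in the camera images.
- tub: loose white open-topped specimen tub, about 1.3 kg, 120 (x) x 132 (y) x 76 mm high, walls 4 mm; origin centre of its underside, z up. Its front faces -x and is roughly turned to the robot. Nothing stands in front of the front wall. Two jars stand inside
- ledge (a point): middle of the tub's rear ledge, which is flush with the rim, runs over the tub's whole width and from x = +58 to +84 mm in the tub's frame; this point is at x = +71 mm. A lid tipped up stands on it on its heel and leans back on the wire rest
- lid_rest (a point): middle of the top bar of the U-shaped steel wire rest on the tub's rear ledge, 80 mm above the rim; wire 8 mm thick, 104 mm wide, legs rising from x = +69 mm and y = +-48 mm in the tub's frame, leaning back (to +x) by 0.23 rad
- lid: loose blue lid, about 0.22 kg, lying on the tub's rim (no catch, no knob). Plate 124 (x) x 128 (y) x 5 mm; origin centre of the plate's underside, when closed 76 mm over the tub's underside, axes as the tub's, z up. An 8 mm deep skirt under the plate (106 x 118 mm outside) sits inside the walls with 3 mm play. Front lip at -x: see lid_lip
- lid_lip (a point): point in the lip: mid-thickness, 13 mm in from its front end (lid frame -75, 0, 4.5 mm); axes as the lid's. The lip is 84 mm wide (y), 9 mm thick (its underside level with the plate's) and runs from the plate's front edge to x = -88 mm, overhanging the tub's front wall by 28 mm. The place to push up under and, once raised, to pinch
- lid_heel (a point): middle of the lid's heel, the rear end face of the plate (lid frame 62, 0, 2.5 mm). The lid turns about the heel on the rear rim as it is tipped; tipped up, its x axis points down
- rack: fixed grey lid rack: base 100 (x) x 150 (y) x 12 mm, origin centre of its underside; two upright steel wire frames, 80 mm tall overall and 116 mm long in y, stand at x = +-17 mm and leave a slot 28 mm wide along y in which the lid stands on its heel, its faces looking along the rack's x either way round
- rack_slot (a point): centre of the slot on the top of the rack's base, 12 mm above its underside; axes as the rack's
- jar_left: white specimen jar with blue band, 41 mm across, 58 mm tall, in the tub; origin centre of its underside
- jar_right: a second such jar in the tub
- bottle: small white reagent bottle with white cap and blue band, 40 mm across, 85 mm tall; origin centre of its underside
- dropper: white dropper bottle with red cap, 28 mm across, 70 mm tall; origin centre of its underside

How it is judged (in metres and radians):
On the way, in this order (a step that is already met when the one before it is completed fails the run):
1. the lid stands tipped up on the tub's ledge, leaning on the wire rest with nothing of the robot touching it (angle between lid's own z axis and vertical above 1.45 rad and z of lid_heel in the frame of tub between 0.07 and 0.086 m and x of lid_heel in the frame of tub above 0.04 m and contact force between each of the fingers, the arm and lid below 0.1 N), for 0.3 s.
2. the lid is gripped and lifted clear of the tub's rim (z of lid_heel in the frame of tub above 0.1 m and contact force between the fingers and lid above 1 N), for 0.05 s.
3. the lid stands on the rack's base between the frames while it is still held (z of lid_heel in the frame of rack_slot below 0.007 m and horizontal distance between lid_heel and rack_slot below 0.035 m and contact force between the fingers and lid above 1 N), for 0.05 s.
At the end, for the whole second after the job is handed in: the lid stands released and still on its heel on the rack's base (heel within 7 mm of it and 35 mm of the slot's centre), between the wire frames, leaning less than 0.47 rad, its faces within 0.5 rad of the rack's x; the tub is upright within 30 mm of where it stood and both jars stand upright in it (z of lid_heel in the frame of rack_slot below 0.007 m and horizontal distance between lid_heel and rack_slot below 0.035 m and angle between lid's own z axis and vertical between 1.1 and 2.04 rad and angle between the z axis of lid and the x axis of rack, either way round below 0.5 rad and linear speed of lid below 0.02 m/s and contact force between each of the fingers, the arm and lid below 0.1 N and distance of tub from where it was at the start of the episode below 0.03 m and angle between tub's own z axis and vertical below 0.1 rad and angle between each of jar_left, jar_right's own z axis and vertical below 0.2 rad and horizontal distance between each of jar_left, jar_right and tub below 0.065 m); the robot touches nothing.
It fails at once if the bottle is knocked over or pushed more than 30 mm (distance of bottle from where it was at the start of the episode above 0.03 m or angle between bottle's own z axis and vertical above 0.4 rad).
It fails at once if the dropper is knocked over or pushed more than 30 mm (distance of dropper from where it was at the start of the episode above 0.03 m or angle between dropper's own z axis and vertical above 0.4 rad).
It fails at once if the lid is pressed or dropped hard on the rack (over 40 N) (contact force between lid and rack above 40 N).
It fails at once if the tub is shoved more than 60 mm or tipped (distance of tub from where it was at the start of the episode above 0.06 m or angle between tub's own z axis and vertical above 0.3 rad).
It also fails if it takes over 58 s, if anything falls off the work surface, if the arm or the gripper's body presses on something with over 40 N, if the wrist force passes 120 N, or if a joint passes its speed limit or range.

## Working session

There is one attempt and no reset: what is moved stays moved. The work goes in short steps, each a Python script; the robot and the scene stay as the last script left them, time stands still between calls to the robot, and variables do not carry over. Pictures are saved under pics/ and viewed, at most 10 in all, crops included, and the job is handed in when it is done.

```bash
ls; mkdir -p pics; python3 - <<'E'
from cell import r,imaging,nets
import cv2,numpy as np
ims=[]
for n in("scene","top"):
    d=imaging.read_camera(n);cv2.imwrite(f"pics/{n}0.png",d["img"])
    C=-d["R"].T@d["t"];print(n,d["fx"],d["fy"],d["cx"],C,d["R"].round(3).tolist())
    for q in["tub","lid","rack","bottle","dropper","jar_left","lid_rest"]:
        for k in nets.silhouettes(q,d)[:2]:print(q,round(k["confidence"],2),k["xy"],int(k["region"].sum()))
print(r.get_t())
E
```

```text
pics
scene 522.1145914986432 522.1145914986432 279.941478596647 [ 0.26735728 -0.93504776  0.6738924 ] [[0.895, -0.445, -0.006], [-0.297, -0.588, -0.753], [0.332, 0.676, -0.659]]
tub 0.83 [273.6, 317.0] 4034
lid 0.74 [253.2, 270.5] 6125
rack 0.82 [277.0, 193.3] 2835
bottle 0.69 [379.7, 225.2] 1013
dropper 0.57 [368.4, 281.4] 590
top 433.3443799914379 433.3443799914379 277.5937466809856 [ 0.50288695 -0.33653037  0.954027  ] [[-0.004, -1.0, 0.03], [-0.998, 0.002, -0.068], [0.068, -0.031, -0.997]]
tub 0.58 [335.4, 223.4] 1209
lid 0.76 [315.2, 254.8] 4420
rack 0.95 [217.4, 188.1] 3095
rack 0.41 [337.1, 223.0] 1181
bottle 0.74 [296.3, 135.9] 366
dropper 0.77 [344.2, 176.3] 209
jar_left 0.19 [217.7, 189.6] 3135
lid_rest 0.76 [335.7, 221.9] 1033
0.8
```

View pics/top0.png

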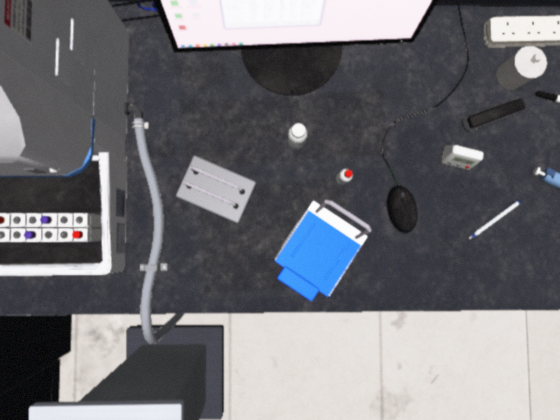

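View pics/scene0.png

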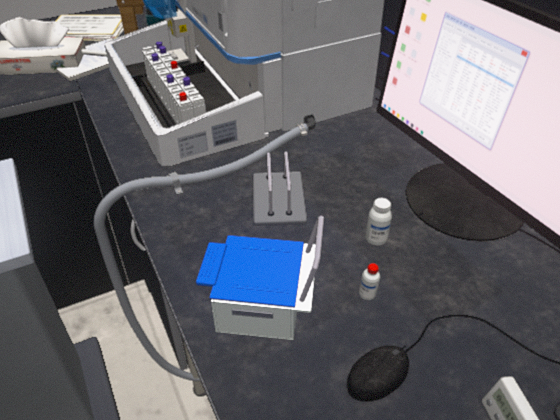

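Top picture: lid at (320,250) with its lip pointing lower left at (300,282), rack at (217,188), bottle at (297,134) and dropper at (345,175). The scene view agrees. Next I fit the poses.

```bash
cat > h.py <<'E'
import numpy as np,cv2
from scipy.optimize import minimize
def proj(d,P):
    c=np.asarray(P)@d["R"].T+d["t"]
    return np.c_[d["fx"]*c[:,0]/c[:,2]+d["cx"],d["fy"]*c[:,1]/c[:,2]+d["cy"]]
def box(x0,x1,y0,y1,z0,z1):
    return np.array([[x,y,z] for x in(x0,x1) for y in(y0,y1) for z in(z0,z1)])
def Rz(a):
    c,s=np.cos(a),np.sin(a);return np.array([[c,-s,0],[s,c,0],[0,0,1.]])
def render(d,boxes,p,z=0,S=4):
    m=np.zeros((420*S,560*S),np.uint8)
    for b in boxes:
        q=proj(d,b@Rz(p[2]).T+[p[0],p[1],z])
        cv2.fillConvexPoly(m,cv2.convexHull(np.round((q+.5)*S*16).astype(np.int32)),255,shift=4)
    return cv2.resize(m,(560,420),interpolation=cv2.INTER_AREA)/255.
def fit(views,boxes,p0):
    f=lambda p:sum(1-(np.minimum(m,x).sum()/np.maximum(m,x).sum()) for d,m in views for x in[render(d,boxes,p)])
    s=minimize(f,p0,method="Nelder-Mead",options=dict(initial_simplex=np.array([p0]+[np.add(p0,e) for e in np.diag([.02,.02,.15])]),maxiter=200))
    return s.x,s.fun
def ground(d,uv,z):
    v=d["R"].T@np.array([(uv[0]-d["cx"])/d["fx"],(uv[1]-d["cy"])/d["fy"],1]);C=-d["R"].T@d["t"]
    return C+v*(z-C[2])/v[2]
LID=[box(-.062,.062,-.064,.064,.076,.081),box(-.088,-.06,-.042,.042,.076,.085)]
RACK=[box(-.05,.05,-.075,.075,0,.012)]
E
python3 - <<'E'
from cell import imaging,nets
from h import *
V=[imaging.read_camera(n) for n in("scene","top")]
out={}
def blue(d):
    h=cv2.cvtColor(d["img"],cv2.COLOR_BGR2HSV);m=cv2.inRange(h,(100,150,60),(125,255,255))
    k=nets.silhouettes("lid",d)[0]["region"].astype(np.uint8)
    return ((m>0)&(cv2.dilate(k,np.ones((9,9)))>0)).astype(float)
bl=[blue(d) for d in V]
p0=list(ground(V[1],(318,250),.08)[:2])+[-.55]
for vs in([0],[1],[0,1]):print("lid",vs,fit([(V[i],bl[i]) for i in vs],LID,p0))
rk=[nets.silhouettes("rack",d)[0]["region"].astype(float) for d in V]
p0=list(ground(V[1],(217,188),.01)[:2])+[-.47]
for vs in([1],[0,1]):print("rack",vs,fit([(V[i],rk[i]) for i in vs],RACK,p0))
for q in("bottle","dropper"):
  for d in V:print(q,ground(d,nets.silhouettes(q,d)[0]["xy"],.045).round(3))
E
```

```text
lid [0] (array([ 0.47111318, -0.44411573, -0.58605116]), np.float64(0.040156014427221054))
lid [1] (array([ 0.46926721, -0.44204027, -0.58516191]), np.float64(0.04329336259597494))
lid [0, 1] (array([ 0.47000536, -0.44366739, -0.59416758]), np.float64(0.09483968758186745))
rack [1] (array([ 0.60663742, -0.23007411, -0.41484549]), np.float64(0.02392911481293636))
rack [0, 1] (array([ 0.60679269, -0.23070644, -0.41379831]), np.float64(0.11970963785060229))
bottle [ 0.711 -0.422  0.045]
bottle [ 0.713 -0.406  0.045]
dropper [ 0.625 -0.524  0.045]
dropper [ 0.604 -0.239  0.045]
```

```bash
cat >> h.py <<'E'
TUB=(.470,-.443,-.588); RK=(.6067,-.2304,-.4145)
def W(p,f=TUB): return Rz(f[2])@np.array(p,float)+[f[0],f[1],0]
def ori(psi,dn,roll=0,f=TUB):
    "tool z heading psi (deg, frame f), dn deg below horizontal; roll 0: tool y horizontal"
    a,b=np.radians([psi,dn]);z=np.array([np.cos(b)*np.cos(a),np.cos(b)*np.sin(a),-np.sin(b)])
    y=np.array([-np.sin(a),np.cos(a),0]);x=np.cross(y,z)
    g=np.radians(roll);y,x=np.cos(g)*y-np.sin(g)*x,np.cos(g)*x+np.sin(g)*y
    return Rz(f[2])@np.c_[x,y,z]
def arc(th,rad=.137,off=.0): # lid angle -> contact point (tub frame) offset below the underside
    t=np.radians(th);return np.array([.062-rad*np.cos(t)+off*np.sin(t),0,.076+rad*np.sin(t)-off*np.cos(t)])
E
python3 - <<'E'
from cell import r
from h import *
for psi in(0,-30,30,-60,60,90,-90):
  for dn in(0,10,20,30):
    for roll in(0,180,90,-90):
      L=[[-.13,0,.055],[-.07,0,.055]]+[arc(t,off=.012) for t in(5,30,60,85,100)]
      q=[r.solve_ik(W(p),ori(psi,dn,roll)) for p in L]
      n=[x is not None for x in q]
      if all(n) or (psi in(0,) and roll==0): print(psi,dn,roll,"".join("01"[k] for k in n),[np.round(x).tolist() for x in(q[0],q[-1]) if x is not None])
# pinch and place
for s in(90,-90,):
  for dn in(80,90,100): print(s,dn,[r.solve_ik(W(p,f),ori(0,dn,s*0+a,f)) is not None for a in(0,180,90,-90) for p,f in(([.094,0,.22],TUB),([.1,0,.32],TUB),([0,0,.13],RK),([0,0,.3],RK))])
E
```

```text
0 0 0 0111111 [[-58.0, 17.0, 122.0, 149.0, 54.0, 109.0]]
0 10 0 0111111 [[-58.0, 13.0, 122.0, 142.0, 40.0, 117.0]]
0 20 0 0111111 [[-57.0, 9.0, 120.0, 127.0, 28.0, 131.0]]
0 30 0 0111111 [[-56.0, 8.0, 117.0, 97.0, 20.0, 161.0]]
30 0 0 1111111 [[-88.0, 32.0, 133.0, 95.0, 89.0, 104.0], [-68.0, 24.0, 112.0, 109.0, 73.0, 130.0]]
30 0 180 1111111 [[-88.0, 32.0, 133.0, 95.0, 89.0, -76.0], [-68.0, 24.0, 112.0, 109.0, 73.0, -50.0]]
30 0 -90 1111111 [[-88.0, 32.0, 133.0, 95.0, 89.0, 14.0], [-68.0, 24.0, 112.0, 109.0, 73.0, 40.0]]
30 10 0 1111111 [[-87.0, 25.0, 136.0, 92.0, 78.0, 110.0], [-68.0, 20.0, 112.0, 100.0, 64.0, 138.0]]
30 10 180 1111111 [[-87.0, 25.0, 136.0, 92.0, 78.0, -70.0], [-68.0, 20.0, 112.0, 100.0, 64.0, -42.0]]
30 10 90 1111111 [[-87.0, 25.0, 136.0, 92.0, 78.0, -160.0], [-68.0, 20.0, 112.0, 100.0, 64.0, -132.0]]
30 10 -90 1111111 [[-87.0, 25.0, 136.0, 92.0, 78.0, 20.0], [-68.0, 20.0, 112.0, 100.0, 64.0, 48.0]]
30 20 0 1111111 [[-86.0, 17.0, 137.0, 88.0, 69.0, 118.0], [-67.0, 17.0, 111.0, 89.0, 57.0, 147.0]]
30 20 180 1111111 [[-86.0, 17.0, 137.0, 88.0, 69.0, -62.0], [-67.0, 1
[... 5715 characters left out ...]
0, 67.0, -41.0], [-33.0, 32.0, 85.0, -63.0, 77.0, -66.0]]
90 80 [True, True, True, True, True, True, True, True, True, True, True, True, True, True, False, False]
90 90 [True, True, True, True, True, True, True, True, True, True, True, True, False, False, False, False]
90 100 [True, True, True, True, True, True, True, True, True, True, True, True, False, False, False, False]
-90 80 [True, True, True, True, True, True, True, True, True, True, True, True, True, True, False, False]
-90 90 [True, True, True, True, True, True, True, True, True, True, True, True, False, False, False, False]
-90 100 [True, True, True, True, True, True, True, True, True, True, True, True, False, False, False, False]
```

```bash
python3 - <<'E'
from cell import r,imaging
from h import *
s=imaging.read_camera("scene");t=imaging.read_camera("top");w=imaging.read_camera("wrist")
for uv in((160,165),(268,125),(382,100),(105,45)):print(uv,ground(s,uv,0).round(2))
for uv in((105,270),(280,312),(128,100)):print("top",uv,ground(t,uv,0).round(2),ground(t,uv,.1).round(2))
C=-w["R"].T@w["t"];R=r.get_eef_rot();print("wristcam in tool",R.T@(C-r.get_ee_pos()))
cv2.imwrite("pics/w0.png",w["img"])
for dn in(90,70,50,30):
  for rad in(.3,.35,.4,.45):
    for z in(.4,.5,.6):
      f=(0,0,np.radians(65));q=r.solve_ik(W([rad,0,z],f),ori(0,dn,180,f))
      if q is not None:print(dn,rad,z,np.round(q))
E
```

```text
(160, 165) [ 0.43 -0.02  0.  ]
(268, 125) [0.7  0.02 0.  ]
(382, 100) [ 1.01 -0.01  0.  ]
(105, 45) [0.46 0.63 0.  ]
top (105, 270) [0.43 0.01 0.  ] [ 0.44 -0.03  0.1 ]
top (280, 312) [ 0.34 -0.37  0.  ] [ 0.36 -0.37  0.1 ]
top (128, 100) [ 0.81 -0.03  0.  ] [ 0.78 -0.07  0.1 ]
wristcam in tool [ 0.08477245 -0.00037427 -0.14321537]
90 0.3 0.4 [ 45. -40. 121.   0.  99.  70.]
90 0.3 0.5 [ 45. -37. 109.   0. 108.  70.]
90 0.3 0.6 [ 45. -33.  96.  -0. 116.  70.]
90 0.35 0.4 [ 48. -32. 117.   0.  96.  73.]
90 0.35 0.5 [ 48. -30. 105.   0. 105.  73.]
90 0.35 0.6 [ 48. -26.  93.  -0. 114.  73.]
90 0.4 0.4 [ 50. -25. 112.   0.  93.  75.]
90 0.4 0.5 [ 50. -23. 101.   0. 102.  75.]
90 0.4 0.6 [ 50. -20.  88.  -0. 112.  75.]
90 0.45 0.4 [ 52. -18. 107.   0.  91.  77.]
90 0.45 0.5 [ 52. -17.  96.   0. 101.  77.]
90 0.45 0.6 [ 52. -14.  84.   0. 110.  77.]
70 0.3 0.5 [ 37. -51. 117.   9.  96.  64.]
70 0.3 0.6 [ 37. -45. 103.   9. 103.  66.]
70 0.35 0.4 [ 43. -46. 125.   8.  82.  68.]
70 0.35 0.5 [ 43. -43. 114.   7.  91.  69.]
70 0.35 0.6 [ 43. -38. 101.   8.  99.  70.]
70 0.4 0.4 [ 46. -38. 121.   6.  78.  71.]
70 0.4 0.5 [ 46. -36. 110.   6.  87.  72.]
70 0.4 0.6 [ 46. -32.  97.   6.  95.  73.]
70 0.45 0.4 [ 49. -30. 117.   6.  74.  73.]
70 0.45 0.5 [ 49. -29. 106.   5.  83.  74.]
70 0.45 0.6 [ 49. -25.  93.   5.  92.  75.]
50 0.35 0.6 [ 33. -51. 111.  20.  85.  63.]
50 0.4 0.5 [ 40. -49. 121.  17.  72.  65.]
50 0.4 0.6 [ 40. -44. 108.  16.  79.  67.]
50 0.45 0.4 [ 45. -43. 128.  15.  57.  66.]
50 0.45 0.5 [ 45. -41. 117.  14.  66.  68.]
50 0.45 0.6 [ 45. -37. 105.  13.  74.  70.]
30 0.45 0.6 [ 39. -48. 117.  26.  57.  61.]
```

View pics/w0.png

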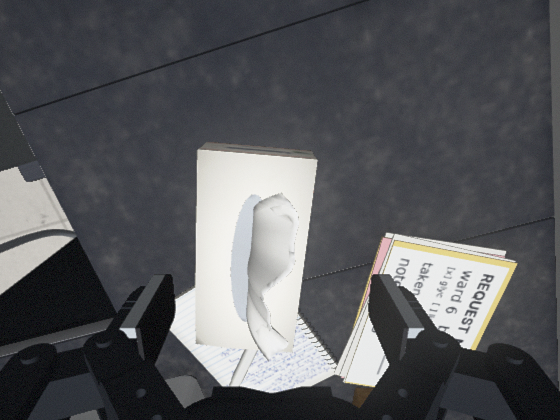

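```bash
python3 - <<'E'
from cell import r,jaws
from h import *
q0=r.get_joints()
r.movej([q0[0],-33,96,0,116,q0[5]])
jaws.command_gripper(0.0)
r.movej([-75,-33,96,0,116,-9])
for psi in(45,50,60):
  O=ori(psi,0,180);d=O[:,2]
  T=W([-.080,.008,.055]);P=T-.09*d;H=P+[0,0,.2]
  L=[H,P,T]+[W(arc(t,.142,.012)+[0,.008,0]) for t in range(0,101,10)]
  q=[r.solve_ik(p,O) for p in L]
  print(psi,[None if x is None else np.round(x).tolist() for x in q[:4]+q[-1:]])
  if all(x is not None for x in q):
    q=np.array(q);print(np.abs(np.diff(q,axis=0)).max(1).round())
print(r.get_ee_pos(),r.get_t())
E
```

```text
45 [[-93.0, 9.0, 127.0, 80.0, 100.0, -46.0], [-93.0, 37.0, 122.0, 76.0, 95.0, -69.0], [-82.0, 37.0, 121.0, 87.0, 91.0, -68.0], [-82.0, 36.0, 122.0, 87.0, 91.0, -67.0], [-69.0, 29.0, 105.0, 97.0, 83.0, -44.0]]
[28. 11.  1.  3.  3.  3.  3.  3.  3.  3.  3.  3.  3.]
50 [[-92.0, 12.0, 123.0, 77.0, 103.0, -46.0], [-92.0, 38.0, 118.0, 73.0, 97.0, -68.0], [-82.0, 38.0, 119.0, 83.0, 93.0, -67.0], [-82.0, 37.0, 119.0, 83.0, 93.0, -66.0], [-70.0, 31.0, 101.0, 93.0, 87.0, -43.0]]
[26. 10.  1.  3.  3.  3.  3.  3.  3.  3.  3.  3.  3.]
60 [[-90.0, 18.0, 115.0, 72.0, 109.0, -46.0], [-90.0, 42.0, 111.0, 67.0, 102.0, -65.0], [-81.0, 41.0, 113.0, 75.0, 98.0, -64.0], [-81.0, 39.0, 113.0, 75.0, 98.0, -64.0], [-69.0, 35.0, 95.0, 86.0, 94.0, -40.0]]
[23.  9.  1.  3.  3.  3.  3.  3.  3.  3.  3.  3.  3.]
[ 0.1709072  -0.24644384  0.60431289] 6.4917
```

```bash
python3 - <<'E'
from cell import r,imaging
from h import *
O=ori(45,0,180);d=O[:,2];T=W([-.080,.008,.055]);P=T-.09*d
r.move_ptp(P+[0,0,.2],O);r.move_l(P,O,.2);print(r.get_wrist_force())
r.move_l(T,O,.1);print(r.get_wrist_force())
for t in(0,4,8):
    r.move_l(W(arc(t,.142,.011)+[0,.008,0]),O,.05);print(t,np.round(r.get_wrist_force(),2))
s=imaging.read_camera("scene");cv2.imwrite("pics/s1.png",cv2.resize(s["img"][170:400,120:420],None,fx=2,fy=2));print(r.get_t())
E
```

```text
[-0.12733231  0.21354501  0.04578602]
[ 0.34018773 -0.27652324  0.31333892]
0 [-0.61 -0.19 -0.96]
4 [-0.18  0.69 -0.42]
8 [ 0.25 -0.45 -1.83]
11.3583
```

View pics/s1.png

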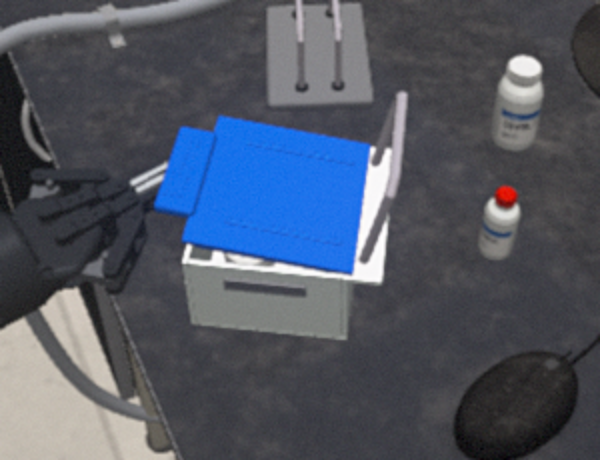

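The lid is tipping evenly with its front edge raised, and the fingertips are under the lip at about (150,180). Continuing.

```bash
python3 - <<'E'
from cell import r,imaging
from h import *
O=ori(45,0,180)
for t in range(16,97,8):
    r.move_l(W(arc(t,.142,.011)+[0,.008,0]),O,.08);print(t,np.round(r.get_wrist_force(),2))
s=imaging.read_camera("scene");cv2.imwrite("pics/s2.png",cv2.resize(s["img"][150:380,150:450],None,fx=2,fy=2));print(r.get_t())
E
```

```text
16 [-1.21 -0.   -0.96]
24 [-1.3  -0.2  -1.49]
32 [-1.    0.87 -0.49]
40 [-0.94 -1.11 -0.65]
48 [-2.08  0.75  0.13]
56 [-1.82 -0.14 -0.36]
64 [-0.33 -0.4   1.13]
72 [-0.78  0.55  0.41]
80 [ 0.1   0.53 -0.14]
88 [-0.21 -0.46 -0.33]
96 [-0.2   0.02 -0.73]
15.925
```

View pics/s2.png

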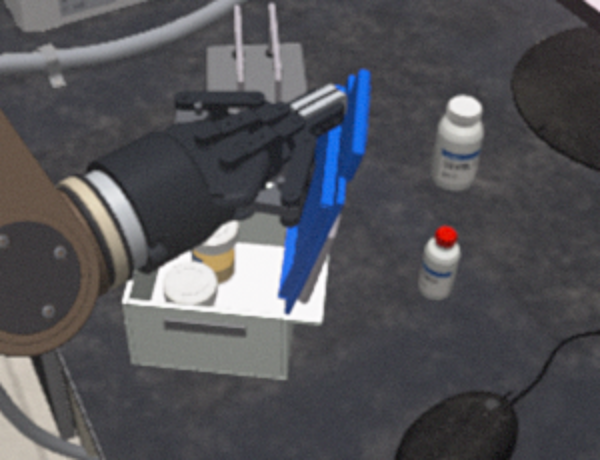

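```bash
python3 - <<'E'
from cell import r,imaging,nets
from h import *
O=ori(45,0,180)
for t in(99,101):
    r.move_l(W(arc(t,.142,.011)+[0,.008,0]),O,.04);print(t,np.round(r.get_wrist_force(),2))
r.move_l(r.get_ee_pos()-.03*O[:,2]+[0,0,0.0],O,.06)
r.move_l(r.get_ee_pos()-.12*O[:,2]+[0,0,.05],O,.2)
t=imaging.read_camera("top");s=imaging.read_camera("scene")
a=s["img"][150:380,170:430];b=t["img"][180:320,230:400]
cv2.imwrite("pics/s3.png",np.hstack([cv2.resize(a,(420,372)),cv2.resize(b,(380,372))]))
for d in(s,t):
  for q in("lid","lid_lip"):
    for k in nets.silhouettes(q,d)[:1]:
      ys,xs=np.nonzero(k["region"]);print(q,k["confidence"],k["xy"],cv2.minAreaRect(np.c_[xs,ys].astype(np.float32)))
print(r.get_t(),r.get_ee_pos())
E
```

```text
99 [0.59 0.06 0.6 ]
101 [-0.35 -0.65  0.4 ]
lid 0.73 [307.1, 241.0] ((307.0085144042969, 246.29527282714844), (39.093502044677734, 126.27200317382812), 34.38034439086914)
lid_lip 0.88 [310.7, 244.1] ((306.2584533691406, 246.78652954101562), (38.58392333984375, 128.895751953125), 32.00538635253906)
lid 0.63 [342.9, 217.0] ((345.84136962890625, 219.79214477539062), (72.93492126464844, 48.98713302612305), 34.215702056884766)
lid_lip 0.75 [314.6, 260.2] ((319.39990234375, 249.61355590820312), (68.05108642578125, 67.03707885742188), 34.2868766784668)
18.2833 [ 0.41103235 -0.520943    0.26709539]
```

View pics/s3.png

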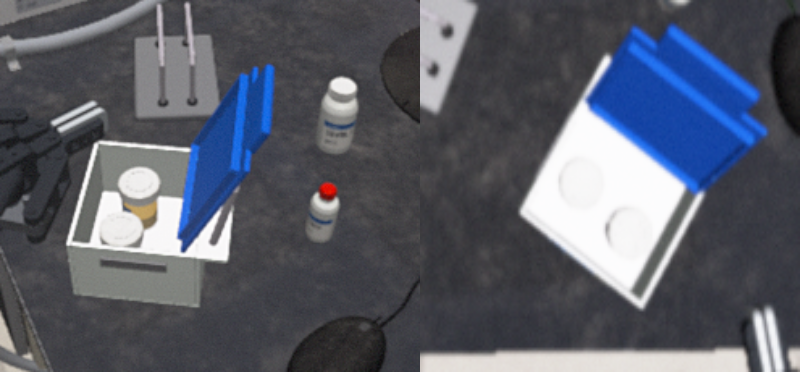

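```bash
cat >> h.py <<'E'
LB=[box(-.062,.062,-.064,.064,0,.005),box(-.088,-.06,-.042,.042,0,.009),box(-.053,.053,-.059,.059,-.008,0)]
def lidT(p): # p: heel x,y, yaw, lean(world); heel top edge at z=zr
    x,y,a,L=p[:4];zr=.076 if len(p)<5 else p[4]
    R=Rz(a)@np.array([[-np.sin(L),0,np.cos(L)],[0,1,0],[-np.cos(L),0,-np.sin(L)]])
    return R,np.array([x,y,zr])-R@np.array([.062,0,.005])
def fitlid(views,p0,step=(.015,.015,.1,.08)):
    def f(p):
        R,o=lidT(p);e=0
        for d,m in views:
            x=render(d,[b@R.T+o for b in LB],(0,0,0));e+=1-np.minimum(m,x).sum()/np.maximum(m,x).sum()
        return e
    n=len(p0);s=minimize(f,p0,method="Nelder-Mead",options=dict(initial_simplex=np.array([p0]+[np.add(p0,e) for e in np.diag(step)]),maxiter=300))
    return s.x,s.fun
def bluemask(d,roi):
    h=cv2.cvtColor(d["img"],cv2.COLOR_BGR2HSV);m=cv2.inRange(h,(100,140,40),(125,255,255))
    k=np.zeros_like(m);c0,r0,c1,r1=roi;k[r0:r1,c0:c1]=m[r0:r1,c0:c1]
    n,l,st,_=cv2.connectedComponentsWithStats(k);return (l==1+st[1:,4].argmax()).astype(float)
E
python3 - <<'E'
from cell import r,imaging
from h import *
r.dwell(.3)
t=imaging.read_camera("top");s=imaging.read_camera("scene")
ms=bluemask(s,(240,170,390,330));mt=bluemask(t,(280,170,390,280));print(ms.sum(),mt.sum())
p0=[*W([.066,0,0])[:2],TUB[2],.2]
for v in([(s,ms)],[(t,mt)],[(s,ms),(t,mt)]):
    p,e=fitlid(v,p0);R,o=lidT(p);lip=R@[-.075,0,.0045]+o
    print(p.round(4),round(e,3),"heel in tub",(Rz(TUB[2]).T@(np.r_[p[:2],0]-[TUB[0],TUB[1],0])).round(4),"lip",lip.round(4))
E
```

```text
3256.0 3032.0
[ 0.5098 -0.4711 -0.606   0.4255] 0.051 heel in tub [ 0.0487 -0.0013  0.    ] lip [ 0.5559 -0.503   0.201 ]
[ 0.5105 -0.4711 -0.5802  0.4129] 0.029 heel in tub [ 0.0493 -0.001   0.    ] lip [ 0.5561 -0.501   0.2017]
[ 0.5104 -0.4707 -0.5959  0.4219] 0.09 heel in tub [ 0.0489 -0.0006  0.    ] lip [ 0.5564 -0.5019  0.2012]
```

```bash
python3 - <<'E'
from cell import r,imaging,nets
from h import *
t=imaging.read_camera("top");s=imaging.read_camera("scene")
ms=bluemask(s,(240,170,390,330));mt=bluemask(t,(280,170,390,280))
p0=[*W([.06,0,0])[:2],TUB[2],.35,.076]
p,e=fitlid([(s,ms),(t,mt)],p0,(.01,.01,.1,.08,.008));R,o=lidT(p)
print(p.round(4),round(e,3),"heel in tub",(Rz(TUB[2]).T@(np.r_[p[:2],0]-[TUB[0],TUB[1],0])).round(4),"lip",(R@[-.075,0,.0045]+o).round(4))
a=s["img"].copy();b=t["img"].copy()
for d,im in((s,a),(t,b)):
    for bx in LB[:2]:
        cv2.polylines(im,[cv2.convexHull(proj(d,bx@R.T+o).round().astype(np.int32))],True,(0,255,255),1)
    for c in(box(-.06,.06,-.066,.066,.076,.0761),box(.058,.084,-.066,.066,.076,.0761)):
        cv2.polylines(im,[cv2.convexHull(proj(d,np.array([W(q) for q in c])).round().astype(np.int32))],True,(0,0,255),1)
cv2.imwrite("pics/s4.png",np.hstack([cv2.resize(a[170:350,200:380],(400,400)),cv2.resize(b[170:320,250:400],(400,400))]))
E
```

```text
[ 0.5106 -0.4707 -0.5958  0.4196  0.0741] 0.083 heel in tub [ 0.0492 -0.0006  0.    ] lip [ 0.5564 -0.5018  0.1994]
```

View pics/s4.png

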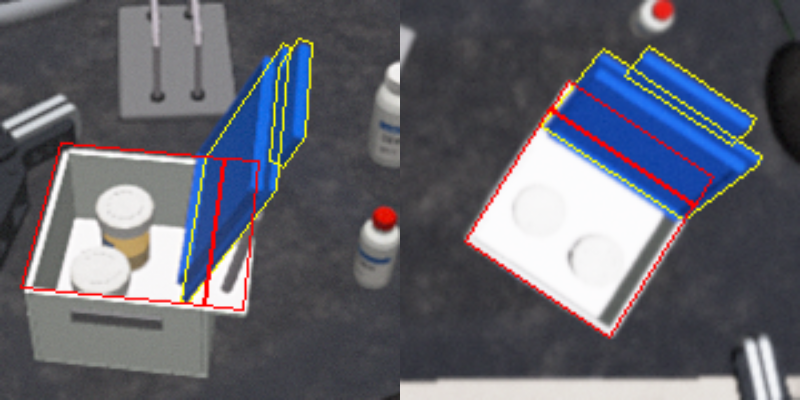

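```bash
cat >> h.py <<'E'
LIDP=[.5106,-.4707,-.5958,.4196,.0752]
def grip(p,depth=.010):
    R,o=lidT(p);O=np.c_[0*R[:,0],R[:,2],R[:,0]];O[:,0]=np.cross(O[:,1],O[:,2])
    return R@[-.088+depth+.019,0,.0045]+o,O   # TCP, tool orientation
E
python3 - <<'E'
from cell import r
from h import *
from scipy.spatial.transform import Rotation as Ro
q0=r.get_joints();print(np.round(q0))
for sgn in(1,-1):
  P,O=grip(LIDP);F=np.diag([sgn,sgn,1]);O=O@F
  pl=[*W([.0065,0,0],RK)[:2],RK[2],0,.012]; Pp,Op=grip(pl);Op=Op@F
  print(sgn,P,Pp)
  for p,o in((P,O),(P-.1*O[:,2],O),(P+[0,0,.15],O),(P+[0,0,.15],grip([0,0,-.5958,0])[1]@F),(Pp+[0,0,.2],Op),(Pp,Op)):
    q=r.solve_ik(p,o);print(None if q is None else np.round(q))
E
```

```text
[-84.  21. 109.  87.  94. -40.]
1 [ 0.55102336 -0.49810658  0.18590719] [ 0.61219191 -0.23281639  0.133     ]
[-48.  41.  64.  -6.  99. -14.]
[-47.  44.  49.  -6. 110. -14.]
[-48.  37.  54.  -6. 112. -15.]
[-50.  22.  72.  -0.  85. -16.]
[-30.  11.  87.  -0.  83.  -6.]
[-30.  19.  98.  -0.  63.  -6.]
-1 [ 0.55102336 -0.49810658  0.18590719] [ 0.61219191 -0.23281639  0.133     ]
None
None
None
None
None
None
```

```bash
python3 - <<'E'
from cell import r,jaws,imaging
from h import *
P,O=grip(LIDP)
E=r.get_ee_pos();r.move_l(E+[-.03,0,.15],None,.25)
r.movej([-55,0,75,0,100,-14]);jaws.command_gripper(.55)
r.move_ptp(P-.1*O[:,2],O)
r.move_l(P-.035*O[:,2],O,.15)
print(np.round(r.get_wrist_force(),2),r.get_t())
t=imaging.read_camera("wrist");s=imaging.read_camera("scene")
cv2.imwrite("pics/s5.png",np.hstack([cv2.resize(s["img"][150:350,200:400],(400,400)),cv2.resize(t["img"],(400,300))[:, :].copy() if 0 else cv2.copyMakeBorder(cv2.resize(t["img"],(400,300)),0,100,0,0,0)]))
E
```

```text
[ 0.04  0.52 -0.3 ] 23.3167
```

View pics/s5.png

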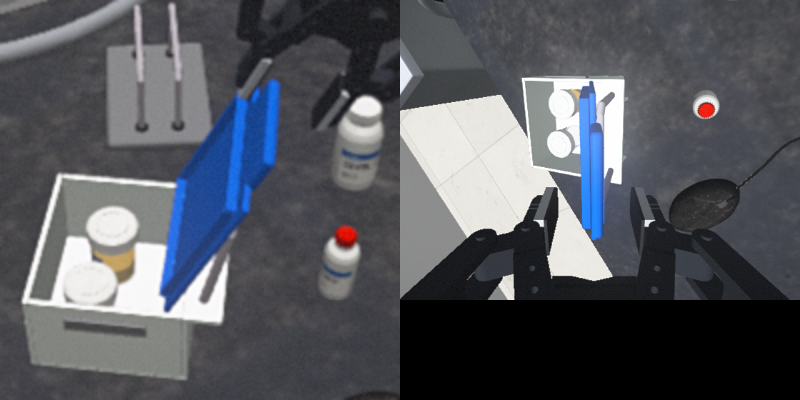

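The open fingers straddle the lip: in the wrist view the lip is at x≈597 and the pads at 550 and 643. Its edge lies along the tool axis. Now the grasp and lift.

```bash
python3 - <<'E'
from cell import r,jaws,imaging
from h import *
P,O=grip(LIDP)
r.move_l(P,O,.1);print(np.round(r.get_wrist_force(),2))
jaws.command_gripper(0.0);print(r.get_finger_gap(),r.get_grasp_force(),np.round(r.get_wrist_force(),2))
r.move_l(P+[0,0,.03],O,.08);r.move_l(P+[0,0,.16],O,.15);print(r.get_finger_gap(),r.get_grasp_force(),np.round(r.get_wrist_force(),2))
U=grip([0,0,LIDP[2],0])[1];r.move_l(P+[0,0,.16],U,.1) if 0 else r.move_ptp(P+[0,0,.16],U)
pl=[*W([.0065,0,0],RK)[:2],RK[2],0,.012];Pp,Op=grip(pl)
r.move_ptp(Pp+[0,0,.13],Op);r.dwell(.2)
t=imaging.read_camera("top");s=imaging.read_camera("scene")
ms=bluemask(s,(180,20,420,330));mt=bluemask(t,(150,80,330,280))
for m in(ms,mt):
    ys,xs=np.nonzero(m);print(m.sum(),xs.min(),xs.max(),ys.min(),ys.max())
p0=pl[:4]+[.142]
for v in([(s,ms)],[(s,ms),(t,mt)]):
    p,e=fitlid(v,p0,(.01,.01,.08,.06,.008));print(p.round(4),e,"want",np.round(p0,4))
cv2.imwrite("pics/s6.png",np.hstack([cv2.resize(s["img"][50:290,180:420],(400,400)),cv2.resize(t["img"][80:280,150:350],(400,400))]));print(r.get_t())
E
```

```text
[ 0.85 -0.21  0.22]
0.09419385950232556 60.013688541948795 [ 0.48 -0.05  1.81]
0.09086751561000958 59.311614632606506 [-0.74  0.72 -4.25]
884.0 272 283 52 161
460.0 202 239 170 195
[ 0.6135 -0.2321 -0.426   0.0027  0.1364] 0.1390398216512022 want [ 0.6126 -0.233  -0.4145  0.      0.142 ]
[ 6.125e-01 -2.344e-01 -4.273e-01  6.000e-04  1.370e-01] 0.7596293246904242 want [ 0.6126 -0.233  -0.4145  0.      0.142 ]
27.8083
```

View pics/s6.png

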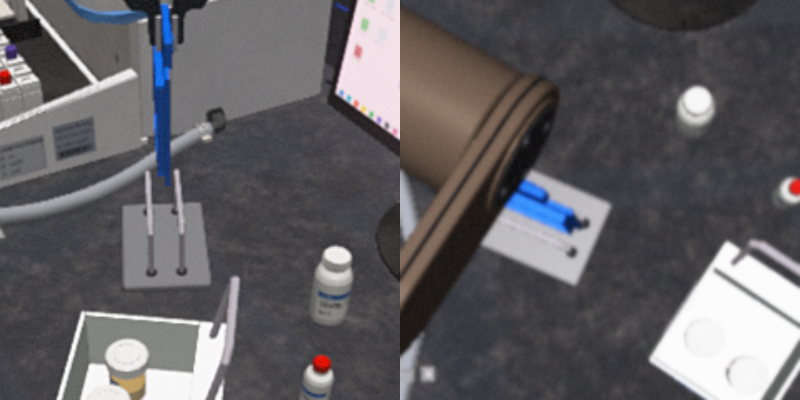

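The lid hangs upright over the slot, between the wires at (150,175) and (180,175) in the left crop. The fit agrees with the plan to about 1 mm sideways. Lowering with force checks.

```bash
python3 - <<'E'
from cell import r,jaws,imaging
from h import *
pl=[*W([.0065,0,0],RK)[:2],RK[2],0,.012];Pp,Op=grip(pl)
r.move_l(Pp+[0,0,.085],Op,.12);print(np.round(r.get_wrist_force(),2))
r.move_l(Pp+[0,0,.016],Op,.06);r.dwell(.2)
avg=lambda:np.mean([r.get_wrist_force() for _ in range(8)],0)
f0=avg();print(f0.round(2));h=.016
while h>-.006:
    h-=.001;r.move_l(Pp+[0,0,h],Op,.02);f=avg()
    if f[2]-f0[2]>3.5:break
print("contact h",h,(f-f0).round(2),r.get_t())
s=imaging.read_camera("scene");ms=bluemask(s,(180,20,420,330))
print(fitlid([(s,ms)],pl[:4]+[.012],(.01,.01,.08,.06,.008)))
E
```

```text
[-0.95 -0.59 -2.96]
[ 0.61 -0.17 -1.68]
contact h -6.938893903907228e-18 [-2.6  -0.37  7.67] 33.8333
(array([ 0.61245916, -0.23213798, -0.42762694,  0.00877941,  0.00801142]), np.float64(0.17983674847493503))
```

```bash
python3 - <<'E'
from cell import r,jaws,imaging
from h import *
r.dwell(.15);print(r.get_grasp_force())
jaws.command_gripper(.6);r.dwell(.3)
E=r.get_ee_pos();r.move_l(E+[0,0,.15],None,.12);r.dwell(.5)
s=imaging.read_camera("scene");ms=bluemask(s,(180,20,420,330))
pl=[*W([.0065,0,0],RK)[:2],RK[2],0,.012]
print(fitlid([(s,ms)],pl,(.01,.01,.08,.1,.008)),pl,r.get_t())
cv2.imwrite("pics/s7.png",cv2.resize(s["img"][60:360,150:450],(600,600)))
E
```

```text
60.395893938839436
(array([ 0.61217417, -0.23329231, -0.42502968,  0.0048549 ,  0.01171318]), np.float64(0.1010459722397703)) [np.float64(0.6126495657069023), np.float64(-0.23301776009199707), -0.4145, 0, 0.012] 36.7667
```

View pics/s7.png

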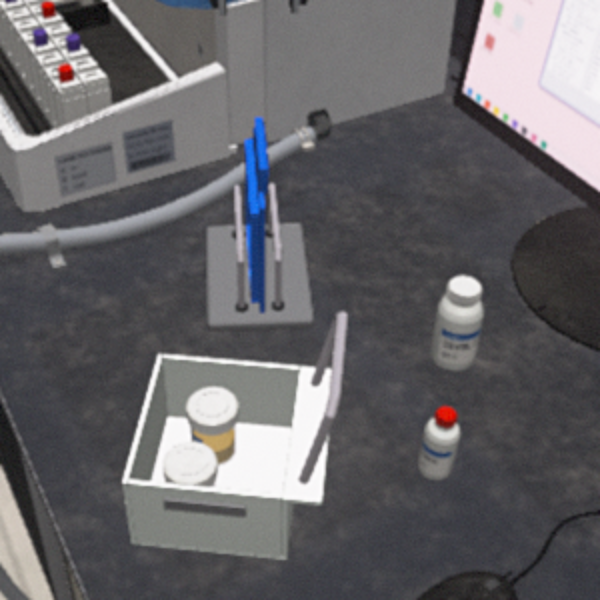

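The lid stands upright between the frames at (258,220), the gripper is clear, both jars are upright and neither bottle has moved.

```bash
python3 -c "
from cell import workorder
print(workorder.job_done())"
```

```text
the job is handed in; nothing more can be done
None
```

The job is handed in: the lid was tipped onto the wire rest and let go, then lifted by its lip and stood upright in the rack, released. The last picture showed the tub, jars and bottles in place; the hand-in call returned no verdict.

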